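Hold an axle dowel over its notched frame for marking

ROBOT

A 6-joint arm with a two-finger parallel gripper is mounted at the origin on the work surface; the furniture and walls round the work are solid. World frame = base frame: x ahead of the robot, y to its left, z up, the work surface at z = 0. Lengths are in m, angles in rad, forces in N, time in s.
With the tool pointing down it reaches from about 0.3 to 0.95 m from the base axis. Payload 3.1 kg.
Tool frame: the origin (TCP) lies between the finger pads; the fingertips stand 19 mm ahead of it and the grasp point (between the pads) is the TCP (env.nose_length is the distance from the TCP to the fingertips, in m); z points along the fingers, y is the line along which they close (so a half turn about z gives the same grasp; the last joint's range is limited). The gripper opens to 85 mm and grips with 20 to 120 N. Pads are 22 mm wide; open, the fingers measure 114 mm over their backs; the gripper's body (76 mm by 85 mm) begins 54 mm behind the grasp point. The pads swing forward as they close: fully open they stand 13 mm farther back than shut.
Start: joints at [-1.273, 0.308, 1.634, -0, 1.2, -0.07], TCP at [0.225, -0.583, 0.25] pointing down, gripper open.
Joint ranges: [-3.06, 3.06], [-0.79, 1.96], [0.05, 2.63], [-1.19, 4.34], [0.05, 2.64], [-2.94, 2.94]. Speed limits (rad/s): [2.79, 2.79, 3.14, 3.14, 3.14, 3.14].

INTERFACE

Orientations are given as a 3x3 rotation matrix whose columns are the frame's x, y, z axes.
In Python, from station import status, imaging, env gives the robot as it stands. The module is installed in compiled form; this text tells all that it offers.
- The arm moves only by the shell command python3 -m jog 'ROWS'. ROWS is JSON, a list of rows, each an object with "translation": the shift along the tool's x, y, z in m, a list of three; "turn": the turn, a rotation vector about the tool's x, y, z in degrees, a list of three; "claw": the opening in per cent of the stroke, from 0 (shut) to 100 (fully open). A call has 1 to 20 rows; each row shifts and turns the commanded pose from where the row before left it, along the tool's axes as they then stand; what a row does not reach is not made up. A row lasts 1/8 s, in which the tool goes at most 62.5 mm and 10.7 degrees, less where a joint would pass 70% of its speed; a pose out of reach is approached as far as the arm can. A call with a gripper value outside its range is refused whole. The fingers move at their own pace and stop on an object; the grip force is fixed at half the most. Time passes only in rows, so rows that do not move let the fingers close. It gives the time, the measured TCP pose, the force, the opening and the grip force at its end, in the units of the state.
- status.observe(): the state, without advancing time (a new reading comes with each control period).
- imaging.get_image(name): name is "scene" or "side" or "wrist"; returns a dict with "img" (420x560x3 uint8, red, green, blue), "range_z" (420x560 float32, m along the optical axis (not along the pixel's ray), 0 where there is no reading), "vfov" (degrees; the focal length in pixels is half the picture's height over the tangent of half this angle, whatever the lens; pixels are square), "cx", "cy" (the principal point, pixels), "distortion" ([k1, k2, p1, p2, k3] as OpenCV has them; the pictures are not rectified), "xyz" and "attitude" of the camera in the world. Camera axes: x right, y down, z forward; pixel columns grow to the right and rows downward; lengths in m; the calibration is good to about 2 mm. A picture is of the moment at which its call begins.
- env.sign_off(): hands the job in; it is judged then, once.
The state is a dict: "time_s": time; "joints": joint angles; "joint_vel": joint speeds; "joint_torque": joint torques, N m; "tcp_pos": TCP position; "tool_rot": TCP orientation; "contact_force": force on the tool from outside, world axes, zero at the start; "torque": the same for the moment, N m; "gripper_width": finger opening in m; "gripper_force": force on a finger pad.
Only numpy, scipy, OpenCV 4.12 (cv2) and the standard library are available. Lean on these libraries where they do the work, as an engineer would, in place of code of your own. Each camera call takes 0.05 s, during which the arm holds its last target. There are 200 camera calls.

TASK

Draw the wooden dowel endways out of the tunnel of its stand, carry it over the parts tray, and stop with it hovering level about a centimetre above the two notches of the axle frame, in line with both notches and sticking out equally at both ends, so that I can mark on it where the wheels go. Finish while still holding it there, quite still; nothing is put down or let go. The dowel must never touch the frame or the tray, and the small motor and the multimeter stay where they are.

Things in the scene. Friction and masses are not known exactly. Their poses are not given: they have to be found in the camera images.
- axle_dowel: The loose plain wooden dowel, 8 mm thick, 188 mm long, about 20 g, ends alike. Origin: middle of its length, on its underside (centreline 4 mm above). y axis along its length, z up. It starts level in the stand, underside at z = 40 mm, middle within 8 mm of above the stand's origin, one end 26 to 40 mm deep in the tunnel. Grip its middle from above.
- dowel_a (a point): Point on the dowel's centreline, 60 mm from its middle towards its +y end.
- dowel_b (a point): Point on the dowel's centreline, 60 mm from its middle towards its -y end.
- dowel_stand: Fixed plywood stand, left or right of the tray (the frame is on the other side). Origin on the table, below the dowel's line; x axis: that line; -x, towards the robot, is the way out. Base 200 x 60 x 14 mm (x -93 to 107). The dowel bridges from tunnel to saddle, free beside and below at its middle. It is clear of the tunnel, and can be lifted, once its middle is beyond x = -34 mm here.
- tunnel_mouth (a point): Centre of the near mouth of the stand's tunnel (x = 60 mm in its frame, z = 47 mm). The 14 x 14 mm bore runs 40 mm to +x, right through a closed block 44 mm wide and 66 mm high.
- saddle (a point): Centre of the floor of the stand's open-topped saddle notch (x = -80 mm in its frame, z = 40 mm): notch 14 mm wide in a post 10 mm thick (x), 44 mm wide, 56 mm high.
- axle_frame: Fixed plywood axle frame. Origin on the table, at the centre of its base board, 160 x 80 x 14 mm. Its x axis is the axle's line. Two upright cheeks, 12 mm thick, 70 mm wide, centred at x = -60 and +60 mm, tops at z = 60 mm, each with a U notch in its top. Two 8 mm stretcher rods join them low down (z 20 mm, y +-26 mm); the 108 mm between the cheeks is open above.
- notch_near (a point): Middle of the mouth of the near cheek's notch (16 mm wide, 18 mm deep), at the cheek's top, z = 60 mm.
- notch_far (a point): Middle of the mouth of the far cheek's notch (16 mm wide, 18 mm deep), at the cheek's top, z = 60 mm.
- parts_tray: Fixed open wooden tray, 150 (x) x 64 (y) x 55 mm high, walls 5 mm, with two loose beech pulleys in it (all below its rim). It stands between the stand and the frame, its long side pointing away from the robot. Origin: centre of its underside, on the table.
- drawers_top (a point): Centre of the top of the fixed wooden drawer cabinet at the right of the table, about 190 (x) x 300 (y) x 205 mm high, one drawer standing open a few cm towards the robot: an obstacle to pass above or beside.
- motor: Loose small geared motor on its wooden clamp block, 18 x 47 x 35 mm high, on the table near the robot's end of the tray. Origin: centre of its underside; y along its length. To be left alone.
- multimeter: Loose black multimeter lying on the table, 126 x 70 x 44 mm, well to the left. Origin: centre of its underside. To be left alone.

How it is judged:
On the way, in this order (a step that is already met when the one before it is completed fails the run):
1. the dowel has been drawn endways out of the tunnel: its middle is more than 35 mm towards -x in the stand's frame, still within 30 mm of the stand's line (x of axle_dowel in the frame of dowel_stand below -0.035 m and y of axle_dowel in the frame of dowel_stand between -0.03 and 0.03 m).
2. the dowel (its middle or a point 60 mm to either side) passes above the parts tray, its rim cleared (((y of axle_dowel in the frame of parts_tray between -0.032 and 0.032 m and x of axle_dowel in the frame of parts_tray between -0.075 and 0.075 m and height (world z) of axle_dowel above 0.06 m) or (y of dowel_a in the frame of parts_tray between -0.032 and 0.032 m and x of dowel_a in the frame of parts_tray between -0.075 and 0.075 m and height (world z) of dowel_a above 0.06 m) or (y of dowel_b in the frame of parts_tray between -0.032 and 0.032 m and x of dowel_b in the frame of parts_tray between -0.075 and 0.075 m and height (world z) of dowel_b above 0.06 m))).
At the end, for the whole second after the job is handed in: Held still by the fingers, touching nothing else; underside 3 to 25 mm above the cheek tops; centreline within 8 mm sideways of the frame's line 60 mm either side of its middle; middle within 12 mm of the frame's middle lengthwise; motor and multimeter within 20 mm of their start (contact force between the fingers and axle_dowel above 0.5 N and contact force between axle_dowel and axle_frame below 0.05 N and contact force between axle_dowel and parts_tray below 0.05 N and contact force between axle_dowel and dowel_stand below 0.05 N and linear speed of axle_dowel below 0.03 m/s and angular speed of axle_dowel below 0.3 rad/s and x of axle_dowel in the frame of axle_frame between -0.012 and 0.012 m and y of dowel_a in the frame of axle_frame between -0.008 and 0.008 m and height (world z) of dowel_a between 0.067 and 0.089 m and y of dowel_b in the frame of axle_frame between -0.008 and 0.008 m and height (world z) of dowel_b between 0.067 and 0.089 m and distance of each of motor, multimeter from where it was at the start of the episode below 0.02 m); the arm keeps its last pose, push and grip.
It fails at once if the dowel touches the axle frame (contact force between axle_dowel and axle_frame above 0.3 N).
It fails at once if the dowel touches the parts tray (contact force between axle_dowel and parts_tray above 0.3 N).
It fails at once if the geared motor is moved by more than 20 mm (distance of motor from where it was at the start of the episode above 0.02 m).
It fails at once if the multimeter is moved by more than 20 mm (distance of multimeter from where it was at the start of the episode above 0.02 m).
It also fails if it takes over 46 s, if anything falls off the work surface, if the arm or the gripper's body presses on something with over 40 N, if the wrist force passes 120 N, or if a joint passes its speed limit or range.

## Working session

There is one attempt and no reset: what is moved stays moved. The work goes in short steps, Python scripts to look and compute and a shell command to move; the robot and the scene stay as the last step left them, time stands still between calls to the robot, and variables do not carry over. Pictures are saved under pics/ and viewed, at most 10 in all, crops included, and the job is handed in when it is done.

```bash
mkdir -p pics
cat > h.py <<'E'
import numpy as np, cv2
from station import status, imaging, env
def grab(n):
    d=imaging.get_image(n); h=d["img"].shape[0]
    f=h/2/np.tan(np.radians(d["vfov"])/2)
    d["K"]=np.array([[f,0,d["cx"]],[0,f,d["cy"]],[0,0,1.]]); d["R"]=np.array(d["attitude"]); d["t"]=np.array(d["xyz"]); d["D"]=np.array(d["distortion"],float)
    return d
def rays(d,uv):
    p=cv2.undistortPoints(np.array(uv,float).reshape(-1,1,2),d["K"],d["D"]).reshape(-1,2)
    return np.c_[p,np.ones(len(p))]
def onplane(d,uv,z):
    r=rays(d,uv)@d["R"].T
    return d["t"]+r*((z-d["t"][2])/r[:,2])[:,None]
def cloud(d):
    h,w=d["range_z"].shape
    u,v=np.meshgrid(np.arange(w),np.arange(h))
    r=rays(d,np.c_[u.ravel(),v.ravel()])*d["range_z"].reshape(-1,1)
    return (r@d["R"].T+d["t"]).reshape(h,w,3)
E
python3 - <<'E'
from h import *
print(status.observe())
for n in("scene","side","wrist"):
    d=grab(n);print(n,d["t"],d["R"].round(3).tolist(),d["vfov"],d["D"])
    cv2.imwrite(f"pics/{n}0.png",d["img"][...,::-1]); np.save(n+".npy",cloud(d))
E
```

```text
{'time_s': 0.0, 'joints': array([-1.27273762e+00,  3.09002996e-01,  1.63519596e+00,  8.06951881e-06,
        1.19969380e+00, -6.97102718e-02]), 'joint_vel': array([ 8.14652733e-04, -3.39897918e-04,  6.88336211e-04, -2.03271167e-03,
        9.60665220e-05,  4.03352148e-04]), 'joint_torque': array([-3.40465158e-05, -4.15255773e+01, -2.76664585e+01, -1.72816453e-04,
        1.02805273e-02,  1.35178237e-06]), 'tcp_pos': array([ 0.22445002, -0.58247108,  0.24904379]), 'tool_rot': array([[ 9.33132906e-01,  3.59530991e-01, -6.68271891e-04],
       [ 3.59531573e-01, -9.33130326e-01,  2.20089818e-03],
       [ 1.67706334e-04, -2.29399535e-03, -9.99997355e-01]]), 'contact_force': array([0.59216918, 0.23291975, 0.38361703]), 'torque': array([ 0.00182929,  0.02679207, -0.03583507]), 'gripper_force': 0.0, 'gripper_width': 0.08562325456709445}
scene [-0.20027922  0.76618717  0.8628168 ] [[-0.747, -0.365, 0.555], [-0.664, 0.433, -0.609], [-0.019, -0.824, -0.566]] 50.433435835132826 [0.01038235 0.         0.         0.         0.        ]
side [-0.11947979 -1.03659734  0.80002548] [[0.867, -0.221, 0.446], [-0.498, -0.405, 0.767], [0.012, -0.887, -0.461]] 50.13029938789162 [-0.0699447  0.         0.         0.         0.       ]
wrist [ 0.30292364 -0.55303267  0.37385673] [[0.359, -0.883, -0.303], [-0.933, -0.341, -0.115], [-0.001, 0.324, -0.946]] 62.1312496216387 [-0.04414666  0.          0.          0.          0.        ]
```

View pics/scene0.png

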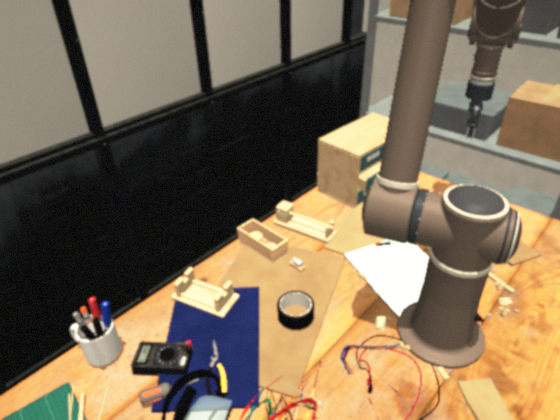

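View pics/side0.png

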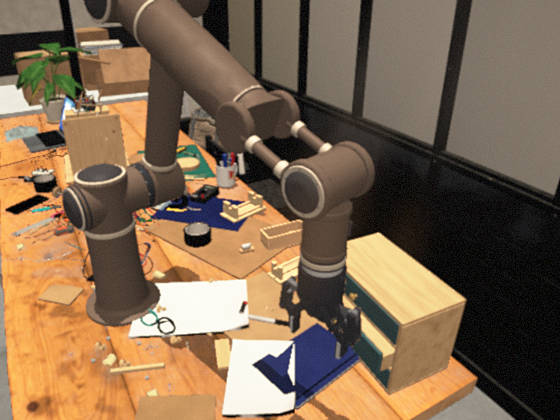

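The scene view shows the stand at about (305,222), the tray (262,238), the frame (205,293), the motor (297,263), the multimeter (162,357) and the cabinet (355,155). In the side view the arm partly hides the stand. Next I get rough positions from the scene view's depth.

```bash
python3 - <<'E'
from h import *
c=np.load("scene.npy")
for n,(u,v) in dict(stand_block=(284,212),stand_post=(328,234),tray=(262,238),fr1=(184,281),fr2=(230,302),frmid=(205,295),motor=(297,263),cab=(350,145),cabnear=(372,196),table=(250,275),mm=(162,357)).items(): print(n,c[v,u].round(3))
# top-down height map
x0,y0,s=0.3,-0.75,0.00125
m=np.zeros((480,800),np.float32)
p=c[100:330,150:420].reshape(-1,3)
E
python3 - <<'E'
from h import *
c=np.load("scene.npy")[190:330,160:350].reshape(-1,3)
# components of points 0.03..0.075 above table
k=c[(c[:,2]>0.025)&(c[:,2]<0.075)&(c[:,0]>.3)]
g=np.zeros((300,400),np.uint8); ij=np.c_[(k[:,0]-.3)/.0025,(k[:,1]+.5)/.0025].astype(int)
ok=(ij>=0).all(1)&(ij[:,0]<300)&(ij[:,1]<400); ij=ij[ok]; k=k[ok]
g[ij[:,0],ij[:,1]]=255
g=cv2.dilate(g,np.ones((7,7)))
n,l=cv2.connectedComponents(g)
for i in range(1,n):
    q=k[l[ij[:,0],ij[:,1]]==i]
    if len(q)>15: print(len(q),q.mean(0).round(3),cv2.minAreaRect(q[:,:2].astype(np.float32)),q[:,2].max())
E
```

```text
stand_block [ 0.562 -0.078  0.054]
stand_post [ 0.41  -0.106  0.028]
tray [0.564 0.022 0.011]
fr1 [0.562 0.315 0.048]
fr2 [0.443 0.267 0.013]
frmid [0.515 0.29  0.009]
motor [0.395 0.058 0.032]
cab [ 0.502 -0.333  0.207]
cabnear [0.172 0.088 0.364]
table [0.481 0.157 0.005]
mm [0.422 0.487 0.034]
290 [0.318 0.184 0.042] ((0.3181349039077759, 0.1876048892736435), (0.09024159610271454, 0.035324037075042725), 89.59410858154297) 0.0524387824606769
65 [0.398 0.052 0.032] ((0.3961707353591919, 0.05102359503507614), (0.01712457463145256, 0.03579924255609512), 88.96707153320312) 0.037862366610822984
487 [ 0.519 -0.098  0.051] ((0.4987109899520874, -0.10652846097946167), (0.19526614248752594, 0.04971139505505562), 9.841034889221191) 0.07187271581644039
281 [0.448 0.281 0.047] ((0.4504443109035492, 0.27764269709587097), (0.027956267818808556, 0.07193820178508759), 2.476538896560669) 0.06200081967382265
928 [0.539 0.046 0.042] ((0.539948046207428, 0.04528810456395149), (0.06793203204870224, 0.15579919517040253), 86.85330200195312) 0.061574756725006785
121 [ 0.499 -0.302  0.039] ((0.5081021189689636, -0.30240505933761597), (0.010439037345349789, 0.08752308785915375), 86.14412689208984) 0.06313146530618097
282 [0.564 0.315 0.046] ((0.5558664202690125, 0.3090125024318695), (0.040391210466623306, 0.07108085602521896), 16.6921329498291) 0.06242033680801795
```

```bash
python3 -m jog '[{"translation":[0,0,-0.05],"turn":[0,0,0],"claw":100},{"translation":[0.032,-0.03,0],"turn":[0,0,0],"claw":100},{"translation":[0.032,-0.03,0],"turn":[0,0,0],"claw":100},{"translation":[0.032,-0.03,0],"turn":[0,0,0],"claw":100},{"translation":[0.032,-0.03,0],"turn":[0,0,0],"claw":100},{"translation":[0.032,-0.03,0],"turn":[0,0,0],"claw":100},{"translation":[0.032,-0.03,0],"turn":[0,0,0],"claw":100},{"translation":[0.032,-0.03,0],"turn":[0,0,0],"claw":100},{"translation":[0.032,-0.03,0],"turn":[0,0,0],"claw":100},{"translation":[0.032,-0.03,0],"turn":[0,0,0],"claw":100},{"translation":[0.032,-0.03,0],"turn":[0,0,0],"claw":100},{"translation":[0.032,-0.03,0],"turn":[0,0,0],"claw":100},{"translation":[0.032,-0.03,0],"turn":[0,0,0],"claw":100},{"translation":[0,0,0],"turn":[0,0,5.5],"claw":100},{"translation":[0,0,0],"turn":[0,0,5.5],"claw":100},{"translation":[0,0,0],"turn":[0,0,0],"claw":100},{"translation":[0,0,0],"turn":[0,0,0],"claw":100}]'
python3 - <<'E'
from h import *
d=grab("wrist");cv2.imwrite("pics/w1.png",d["img"][...,::-1]); np.savez("w1.npz",**{k:d[k] for k in("img","K","D","R","t","range_z")}); print(d["t"],d["R"])
E
```

```text
time_s: 2.28
tcp_pos: [0.4534, -0.1093, 0.3001]
tool_rot: [[0.984, 0.176, -0.0], [0.176, -0.984, 0.0], [-0.0, -0.0, -1.0]]
contact_force: [0.6, 0.1, 0.0]
gripper_width: 0.0852
gripper_force: 0.0
[ 0.53607824 -0.09486537  0.42478267] [[ 1.75942830e-01 -9.31188396e-01 -3.19268371e-01]
 [-9.84400248e-01 -1.66260374e-01 -5.75642195e-02]
 [ 5.21454592e-04  3.24415875e-01 -9.45914409e-01]]
```

View pics/w1.png

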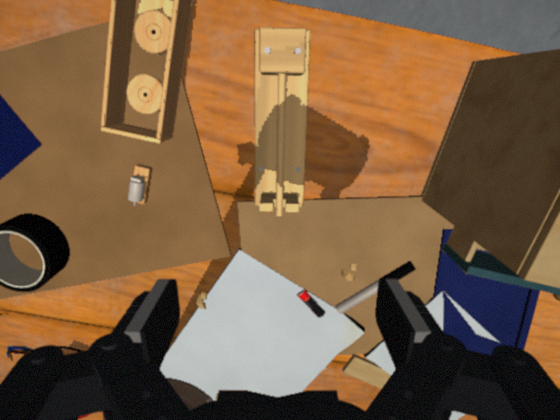

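The wrist view shows the stand upright in the picture. The tunnel block is at (256–310, 30–72), and the dowel runs from (282,73) through the saddle post at (280,200) to its tip at about (280,215). The tray and the motor (138,187) are on the left, and the cabinet is on the right.

Run:
```python
from h import *
d=dict(np.load("w1.npz")); c=cloud(d)
sub=np.zeros(c.shape[:2],bool); sub[25:225,245:320]=1
def rep(n,m):
    p=c[m]; r=cv2.minAreaRect(p[:,:2].astype(np.float32)); print(n,len(p),p.mean(0).round(4),[np.round(x,4) for x in r]); return p
z=c[...,2]
rep("blocktop",sub&(z>.060)&(z<.072))
rep("base",sub&(z>.008)&(z<.02))
b=sub.copy(); b[:76]=0
q=rep("z.03-.052 ",b&(z>.036)&(z<.052))
rep("post",b&(z>.050)&(z<.06))
# dowel axis: per-row centre of points near dowel height
mid=b&(z>.038)&(z<.052); 
rows=[(np.median(np.where(mid[v])[0+0]),v) for v in range(85,186) if mid[v].sum()>2]
P=onplane(d,rows,.044)
l=cv2.fitLine(P[:,:2].astype(np.float32),cv2.DIST_HUBER,0,.01,.01).ravel(); print("dowel",l,np.degrees(np.arctan2(l[1],l[0])),len(rows),rows[::12])
end=np.where(sub&(z>.034)&(z<.05)); print("tip row",end[0].max(),onplane(d,[(280,end[0].max())],.044))
im=d["img"][20:225,235:330,::-1]; cv2.imwrite("pics/w1c.png",cv2.resize(im,None,fx=2.8,fy=2.8,interpolation=cv2.INTER_CUBIC))
```

```text
blocktop 2062 [ 0.5743 -0.093   0.067 ] [array([ 0.5744, -0.0933]), array([0.0404, 0.0427]), np.float64(9.078)]
base 6469 [ 0.484  -0.1084  0.0144] [array([ 0.4901, -0.1097]), array([0.2264, 0.0947]), np.float64(10.0506)]
z.03-.052  1182 [ 0.4742 -0.1094  0.0475] [array([ 0.478 , -0.1167]), array([0.1497, 0.0434]), np.float64(1.3844)]
post 300 [ 0.4273 -0.1167  0.0557] [array([ 0.479 , -0.1164]), array([0.1388, 0.0433]), np.float64(1.9268)]
dowel [ 0.9871114   0.16003488  0.49223536 -0.10660738] 9.20892 101 [(np.float64(281.5), 85), (np.float64(281.5), 97), (np.float64(281.0), 109), (np.float64(281.0), 121), (np.float64(280.5), 133), (np.float64(280.0), 145), (np.float64(280.0), 157), (np.float64(280.0), 169), (np.float64(280.0), 181)]
tip row 215 [[ 0.40288493 -0.12219827  0.044     ]]
```

View pics/w1c.png

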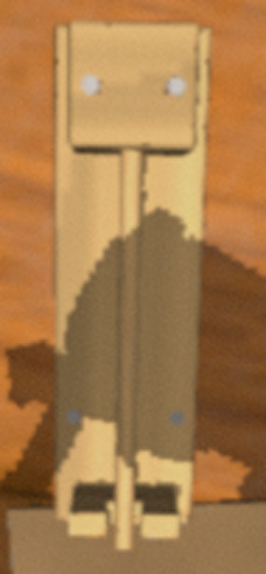

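Checks: the block top is 40×43 mm at z 67 mm, and the line through the dowel passes through its centre. The near tip puts the dowel's middle at about (0.4957, −0.106), yaw 9.2°, with 34.6 mm in the tunnel. All of this agrees with the given sizes.

```bash
python3 -m jog '[{"translation":[0.0422,0.0043,0],"turn":[0,0,0],"claw":100},{"translation":[0,0,0.036],"turn":[0,0,0.9],"claw":100},{"translation":[0,0,0.036],"turn":[0,0,0],"claw":100},{"translation":[0,0,0.036],"turn":[0,0,0],"claw":100},{"translation":[0,0,0.036],"turn":[0,0,0],"claw":100},{"translation":[0,0,0.036],"turn":[0,0,0],"claw":100},{"translation":[0,0,0],"turn":[0,0,0],"claw":100},{"translation":[0,0,0],"turn":[0,0,0],"claw":100}]'
```

```text
time_s: 3.32
tcp_pos: [0.4968, -0.1065, 0.1213]
tool_rot: [[0.987, 0.159, 0.002], [0.159, -0.987, -0.0], [0.001, 0.001, -1.0]]
contact_force: [-0.0, 0.1, 0.7]
gripper_width: 0.0855
gripper_force: 0.0
```

```bash
python3 -m jog '[{"translation":[-0.001,-0.0005,0.026],"turn":[0,0,0],"claw":100},{"translation":[0,0,0.026],"turn":[0,0,0],"claw":100},{"translation":[0,0,0.025],"turn":[0,0,0],"claw":100},{"translation":[0,0,0],"turn":[0,0,0],"claw":60},{"translation":[0,0,0],"turn":[0,0,0],"claw":30},{"translation":[0,0,0],"turn":[0,0,0],"claw":20},{"translation":[0,0,0],"turn":[0,0,0],"claw":15},{"translation":[0,0,0],"turn":[0,0,0],"claw":5},{"translation":[0,0,0],"turn":[0,0,0],"claw":0},{"translation":[0,0,0],"turn":[0,0,0],"claw":0},{"translation":[0,0,0],"turn":[0,0,0],"claw":0},{"translation":[0,0,0],"turn":[0,0,0],"claw":0},{"translation":[0,0,0],"turn":[0,0,0],"claw":0},{"translation":[0,0,0],"turn":[0,0,0],"claw":0}]'
```

```text
time_s: 5.08
tcp_pos: [0.4956, -0.106, 0.0443]
tool_rot: [[0.987, 0.16, 0.001], [0.16, -0.987, -0.0], [0.001, 0.001, -1.0]]
contact_force: [-1.1, -0.5, 6.1]
gripper_width: 0.0073
gripper_force: 58.8
```

The dowel is gripped. Next I lift it 3 mm to centre it in the bore, then draw it out.

```bash
python3 -m jog '[{"translation":[0,0,-0.0015],"turn":[0,0,0],"claw":0},{"translation":[0,0,-0.0015],"turn":[0,0,0],"claw":0},{"translation":[-0.004,0,0],"turn":[0,0,0],"claw":0},{"translation":[-0.006,0,0],"turn":[0,0,0],"claw":0},{"translation":[-0.006,0,0],"turn":[0,0,0],"claw":0},{"translation":[-0.006,0,0],"turn":[0,0,0],"claw":0},{"translation":[-0.006,0,0],"turn":[0,0,0],"claw":0},{"translation":[-0.006,0,0],"turn":[0,0,0],"claw":0},{"translation":[-0.006,0,0],"turn":[0,0,0],"claw":0},{"translation":[-0.006,0,0],"turn":[0,0,0],"claw":0},{"translation":[-0.004,0,0],"turn":[0,0,0],"claw":0},{"translation":[0,0,0],"turn":[0,0,0],"claw":0},{"translation":[0,0,0],"turn":[0,0,0],"claw":0}]'
python3 - <<'E'
from h import *
d=grab("wrist");cv2.imwrite("pics/w2.png",d["img"][...,::-1])
E
```

```text
time_s: 6.7
tcp_pos: [0.4457, -0.1138, 0.0464]
tool_rot: [[0.987, 0.159, 0.0], [0.159, -0.987, -0.0], [0.0, 0.0, -1.0]]
contact_force: [-0.1, 0.2, 0.1]
gripper_width: 0.0067
gripper_force: 58.5
```

View pics/w2.png

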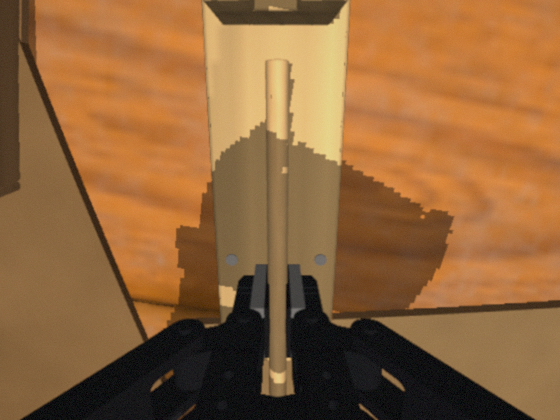

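The far tip, at (278,62), is out of the tunnel with about 16 mm between it and the block at the top of the picture. The dowel lies straight along the stand. Now I lift it and carry it across the tray.

```bash
python3 -m jog '[{"translation":[0,0,-0.015],"turn":[0,0,0],"claw":0},{"translation":[0,0,-0.03],"turn":[0,0,0],"claw":0},{"translation":[0,0,-0.035],"turn":[0,0,0],"claw":0},{"translation":[0,0,-0.035],"turn":[0,0,0],"claw":0},{"translation":[0,0,-0.035],"turn":[0,0,0],"claw":0},{"translation":[0.013,-0.024,0],"turn":[0,0,0],"claw":0},{"translation":[0.013,-0.024,0],"turn":[0,0,0],"claw":0},{"translation":[0.013,-0.024,0],"turn":[0,0,0],"claw":0},{"translation":[0.013,-0.024,0],"turn":[0,0,0],"claw":0},{"translation":[0.013,-0.024,0],"turn":[0,0,0],"claw":0},{"translation":[0.013,-0.024,0],"turn":[0,0,0],"claw":0}]' && python3 -m jog '[{"translation":[-0.0027,-0.0242,-0.0104],"turn":[0,0,0],"claw":0},{"translation":[-0.0027,-0.0242,-0.0104],"turn":[0,0,0],"claw":0},{"translation":[-0.0027,-0.0242,-0.0104],"turn":[0,0,0],"claw":0},{"translation":[-0.0027,-0.0242,-0.0104],"turn":[0,0,0],"claw":0},{"translation":[-0.0027,-0.0242,-0.0104],"turn":[0,0,0],"claw":0},{"translation":[-0.0027,-0.0242,-0.0104],"turn":[0,0,0],"claw":0},{"translation":[-0.0027,-0.0242,-0.0104],"turn":[0,0,0],"claw":0},{"translation":[-0.0027,-0.0242,-0.0104],"turn":[0,0,0],"claw":0},{"translation":[-0.0027,-0.0242,-0.0104],"turn":[0,0,0],"claw":0},{"translation":[-0.0027,-0.0242,-0.0104],"turn":[0,0,0],"claw":0},{"translation":[0,0,0],"turn":[0,0,0],"claw":0},{"translation":[0,0,0],"turn":[0,0,0],"claw":0}]'
python3 - <<'E'
from h import *
d=grab("wrist");cv2.imwrite("pics/w3.png",d["img"][...,::-1]); np.savez("w3.npz",**{k:d[k] for k in("img","K","D","R","t","range_z")})
E
```

```text
time_s: 8.12
tcp_pos: [0.5, 0.0418, 0.1974]
tool_rot: [[0.987, 0.16, 0.001], [0.16, -0.987, -0.0], [0.001, 0.0, -1.0]]
contact_force: [-0.1, 0.6, -0.4]
gripper_width: 0.0066
gripper_force: 58.5
time_s: 9.62
tcp_pos: [0.4341, 0.275, 0.3005]
tool_rot: [[0.987, 0.16, 0.0], [0.16, -0.987, -0.001], [0.0, 0.001, -1.0]]
contact_force: [0.5, 0.0, -0.5]
gripper_width: 0.0067
gripper_force: 58.5
```

View pics/w3.png

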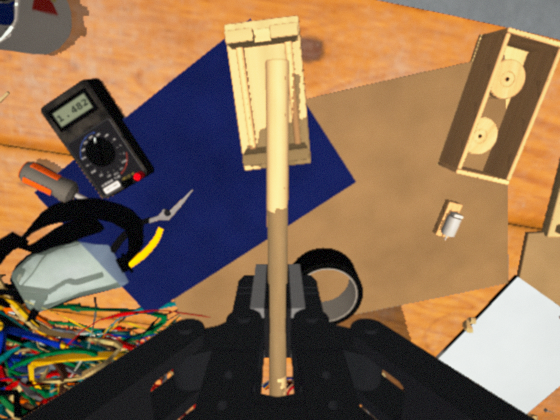

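The frame lies just left of the held dowel, with its far cheek at (225–300, 17–45) and its near cheek at (243–310, 150–168). The dowel's far tip is at (277,61).

```bash
cat > m.py <<'E'
from h import *
import sys
d=dict(np.load(sys.argv[1])); c=cloud(d); z=c[...,2]; L=np.array
s=status.observe(); tcp=s["tcp_pos"]; print("tcp",tcp.round(4))
near=(abs(c[...,0]-.505)<.11)&(abs(c[...,1]-.296)<.09)
m=(near&(z>.054)&(z<.067)).astype(np.uint8)
n,l,st,_=cv2.connectedComponentsWithStats(cv2.morphologyEx(m,cv2.MORPH_CLOSE,np.ones((5,5))))
for i in range(1,n):
    if st[i,4]>60:
        p=c[(l==i)&(m>0)]; print(st[i],p.mean(0).round(4),[np.round(x,4) for x in cv2.minAreaRect(p[:,:2].astype(np.float32))])
m=near&(z>.010)&(z<.019); p=c[m]; print("base",p.mean(0).round(4),[np.round(x,4) for x in cv2.minAreaRect(p[:,:2].astype(np.float32))])
D=(abs(z-tcp[2])<.03); D[230:]=0; D[:,:240]=0; D[:,315:]=0
v=np.where(D.any(1))[0]; print("dowel rows",v.min(),v.max(),"z", [np.median(z[r][D[r]]).round(4) for r in (v.min()+5,120,200)])
rows=L([(np.where(D[r])[0].mean(),r) for r in v if D[r].sum()>4]); P=onplane(d,rows,tcp[2])
f=cv2.fitLine(P[:,:2].astype(np.float32),cv2.DIST_HUBER,0,.01,.01).ravel(); e=f[:2]*np.sign(f[0])
tip=onplane(d,[(rows[0][0],v.min())],tcp[2])[0,:2]
print("dowel yaw",np.degrees(np.arctan2(e[1],e[0])),"tool yaw",np.degrees(np.arctan2(s["tool_rot"][1,0],s["tool_rot"][0,0])),"tip",tip,"mid",tip-.094*e,"mid-tcp along/across",(tip-.094*e-tcp[:2])@e,(tip-.094*e-tcp[:2])@L([-e[1],e[0]]))
E
python3 m.py w3.npz
```

```text
tcp [0.4341 0.2747 0.3001]
[269  22  29  17 393] [0.5732 0.2908 0.0606] [array([0.5737, 0.2909]), array([0.0117, 0.0264]), np.float64(16.336)]
[224  28  30  17 399] [0.5617 0.3321 0.0606] [array([0.562 , 0.3324]), array([0.0119, 0.0274]), np.float64(14.7709)]
[289 147  21  14 246] [0.4599 0.2558 0.0606] [array([0.4594, 0.2556]), array([0.0123, 0.0213]), np.float64(15.7712)]
[243 152  24  14 290] [0.4474 0.3005 0.0606] [array([0.447 , 0.3003]), array([0.012 , 0.0254]), np.float64(16.3887)]
base [0.4955 0.3132 0.0133] [array([0.4961, 0.296 ]), array([0.202, 0.18 ]), np.float64(0.0083)]
dowel rows 59 229 z [np.float64(0.3042), np.float64(0.3045), np.float64(0.3045)]
dowel yaw 9.146326 tool yaw 9.15580294199755 tip [0.52729686 0.28947284] mid [0.43449202 0.27453094] mid-tcp along/across 0.0003889782530493426 -0.00022459956892234524
```

The cheek pieces are at z 60.6 mm and the cheek spacing is 119.4 mm, as it should be. That puts the frame's middle at (0.5101, 0.2954), yaw 15.7°. The dowel sits centred in the grip, within 0.4 mm.

```bash
python3 -m jog '[{"translation":[0.026,-0.0028,0],"turn":[0,0,0],"claw":0},{"translation":[0.026,-0.0028,0],"turn":[0,0,0],"claw":0},{"translation":[0.0263,-0.0027,0],"turn":[0,0,0],"claw":0},{"translation":[0,0,0],"turn":[0,0,-3.3],"claw":0},{"translation":[0,0,0],"turn":[0,0,-3.2],"claw":0},{"translation":[0,0,0.025],"turn":[0,0,0],"claw":0},{"translation":[0,0,0.025],"turn":[0,0,0],"claw":0},{"translation":[0,0,0.025],"turn":[0,0,0],"claw":0},{"translation":[0,0,0.025],"turn":[0,0,0],"claw":0},{"translation":[0,0,0.025],"turn":[0,0,0],"claw":0},{"translation":[0,0,0.025],"turn":[0,0,0],"claw":0},{"translation":[0,0,0.025],"turn":[0,0,0],"claw":0},{"translation":[0,0,0.02],"turn":[0,0,0],"claw":0},{"translation":[0,0,0],"turn":[0,0,0],"claw":0},{"translation":[0,0,0],"turn":[0,0,0],"claw":0}]'
python3 - <<'E'
from h import *
d=grab("wrist");cv2.imwrite("pics/w4.png",d["img"][...,::-1]); np.savez("w4.npz",**{k:d[k] for k in("img","K","D","R","t","range_z")})
E
python3 m.py w4.npz
```

```text
time_s: 11.55
tcp_pos: [0.5109, 0.2962, 0.1059]
tool_rot: [[0.963, 0.27, 0.001], [0.27, -0.963, 0.0], [0.001, -0.0, -1.0]]
contact_force: [1.0, 0.2, -0.2]
gripper_width: 0.0065
gripper_force: 58.5
tcp [0.5112 0.2965 0.1064]
[ 205  131   57   26 1441] [0.5632 0.3323 0.0607] [array([0.5627, 0.3326]), array([0.0119, 0.0273]), np.float64(15.1813)]
[ 294  131   55   26 1410] [0.5746 0.2916 0.0607] [array([0.5743, 0.2911]), array([0.0119, 0.0268]), np.float64(15.8902)]
base [0.5104 0.3154 0.0137] [array([0.4961, 0.2962]), array([0.2022, 0.1796]), np.float64(0.0326)]
dowel rows 59 229 z [np.float64(0.1098), np.float64(0.1097), np.float64(0.1098)]
dowel yaw 15.6549835 tool yaw 15.662249756407434 tip [0.60177666 0.32124022] mid [0.51126369 0.29587488] mid-tcp along/across -0.00011698193988314055 -0.0005753469032017138
```

View pics/w4.png

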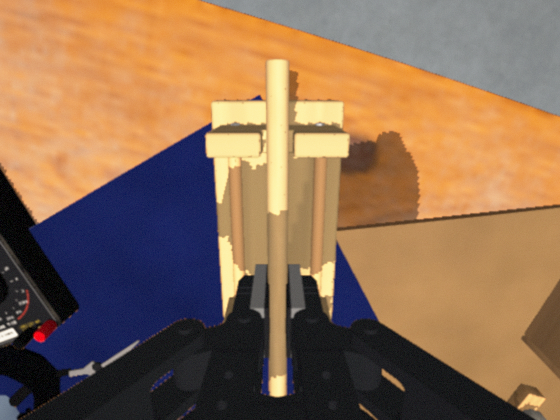

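The dowel at (277, 60–390) lies over the middle of the far notch (278,143), and the measured middle is within 1 mm of the frame's. I now go down the last 31 mm.

```bash
python3 -m jog '[{"translation":[-0.0005,0,0.01],"turn":[0,0,0],"claw":0},{"translation":[0,0,0.01],"turn":[0,0,0],"claw":0},{"translation":[0,0,0.006],"turn":[0,0,0],"claw":0},{"translation":[0,0,0.004],"turn":[0,0,0],"claw":0},{"translation":[0,0,0],"turn":[0,0,0],"claw":0},{"translation":[0,0,0],"turn":[0,0,0],"claw":0},{"translation":[0,0,0],"turn":[0,0,0],"claw":0},{"translation":[0,0,0],"turn":[0,0,0],"claw":0}]'
python3 - <<'E'
from h import *
d=grab("wrist"); np.savez("w5.npz",**{k:d[k] for k in("img","K","D","R","t","range_z")})
E
python3 m.py w5.npz
```

```text
time_s: 12.6
tcp_pos: [0.5099, 0.2961, 0.0755]
tool_rot: [[0.963, 0.27, 0.0], [0.27, -0.963, 0.0], [0.001, -0.0, -1.0]]
contact_force: [-0.1, 1.0, -0.4]
gripper_width: 0.0068
gripper_force: 58.5
tcp [0.5099 0.2961 0.0755]
[ 191  136   68   32 2102] [0.5631 0.3323 0.0608] [array([0.5626, 0.3325]), array([0.0122, 0.0272]), np.float64(15.7104)]
[ 297  136   68   32 2077] [0.5745 0.2917 0.0607] [array([0.5742, 0.2913]), array([0.0121, 0.0268]), np.float64(15.6654)]
[255 264  13   7  77] [0.5191 0.3054 0.0641] [array([0.519 , 0.3056]), array([0.0012, 0.0055]), np.float64(20.005)]
[288 264  13   7  87] [0.5229 0.2917 0.0643] [array([0.5231, 0.2917]), array([0.0012, 0.0053]), np.float64(11.1416)]
base [0.519  0.3164 0.0138] [array([0.4964, 0.3013]), array([0.1692, 0.202 ]), np.float64(89.9433)]
dowel rows 59 229 z [np.float64(0.0795), np.float64(0.0797), np.float64(0.0795)]
dowel yaw 15.70236 tool yaw 15.676452314580185 tip [0.60082366 0.32118907] mid [0.51033169 0.2957489 ] mid-tcp along/across 0.0003511662858837881 -0.00045559314657682014
```

The dowel's middle is within 1 mm of the frame's middle. It is level, with its top at z 79.6 mm, so the underside is about 11 mm above the cheeks.

```bash
python3 -c "
from station import env
print(env.sign_off())"
```

```text
the job is handed in; nothing more can be done
None
```

The job is handed in at about 13 s of the 46 s: the dowel is held still and level about 11 mm above the notches, in line and centred to within about 1 mm as measured by the wrist camera; the sign-off gave no verdict.

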